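Catch the socket-case lid and lower it shut

TASK

The steel socket-set case on the bench stands open, its lid upright and balancing on a dragging hinge. With the fingers only touching, never pinching the lid, tip it forward past its balance point, catch it from beneath on a finger as it falls towards you, and lower it gently until it is fully shut, without letting it slam. Leave the things around the case where they are and finish with the hand clear.

Things in the scene. Friction and masses are not known exactly. Their poses are not given: they have to be found in the camera images.
- case: Grey steel socket-set case, fixed, 150 mm deep (x), 300 wide (y), rim 90 mm high, yaw within 24 degrees; tray of sockets inside up to 73 mm. Origin: centre of its underside; x points from the front wall (at -75 mm, robot side) to the rear, z up. Two open latches stand 6 mm proud of the front wall at y = -105 and 105 mm, below the rim; the middle of the front wall is plain.
- lid: Its hinged lid, grey steel, 0.43 to 0.6 kg. Origin on the hinge line at mid-width; own -x runs from hinge to front edge, y along the hinge, z out of the outer face; at joint 0 the axes match the case's. Flat underside at z = 0. Panel 12 mm thick, 300 wide, out to 153 mm from the hinge; then a finger lip 4 mm thick (z 0 to 4), 260 wide, to 169 mm.
- lid_hinge (a joint): Lid angle, rad: 0 shut, 1.57 upright, 1.80 rear stop (leaning away from the robot). Starts at rest at 1.53 to 1.64, balancing. The hinge drags: from about 1.36 to 1.64 the lid stays where it is left; below about 1.30 it falls towards the robot, slowly at first (roughly 1.5 to 3 s from 1.25 down to 0.6), and if not held hits the rim at 0.8 to 1.2 rad/s: a slam.
- lip (a point): Middle of the front edge of the lid's lip, on the underside, 169 mm from the hinge. About 0.26 m above the bench when open. When shut it is 90 mm above the bench and 16 mm out beyond the front wall, so a finger held in front of the wall can carry the lid by its lip right down.
- hinge_line (a point): Middle of the hinge line, 78 mm behind the case's centre and 90 mm above the bench. Its axes are the case's; the hinge line runs along y.
- deep_socket: Bystander: steel deep socket standing upright, 28 mm across, 60 mm high; origin at the centre of its underside. Stands in front of the case, left of the middle.
- tape_measure: Bystander: black tape measure, 36 x 70 x 66 mm high; origin at the centre of its underside. Stands beside the case's right end.
- screw_jar: Bystander: closed glass jar, 68 mm across, 95 mm high; origin at the centre of its underside. Stands beside the case's left end.
- screwdriver: Bystander: screwdriver lying flat, 200 mm long, about 30 mm high; origin under the middle. Lies in front of the case, right of the middle.

How it is judged:
By the outcome, as a careful person would: the job done as asked, in the order asked, and still so for the second after the job is handed in, with the robot touching nothing.
It also fails if it takes over 45 s, if anything falls off the work surface, if the arm or the gripper's body presses on something with over 40 N, if the wrist force passes 120 N, or if a joint passes its speed limit or range.

ROBOT

A 6-joint arm with a two-finger parallel gripper is mounted at the origin on the work surface. World frame = base frame: x ahead of the robot, y to its left, z up, the work surface at z = 0. Lengths are in m, angles in rad, forces in N, time in s.
With the tool pointing down it reaches from about 0.425 to 0.95 m from the base axis. Payload 3.5 kg.
Tool frame: the origin (TCP) lies on the centre line of the jaws, within the pads' length; the fingertips stand 14 mm ahead of it and the grasp point (between the pads) lies 5 mm behind it (ctrl.finger_overhang is the distance from the TCP to the fingertips, in m); z points along the fingers, y is the line along which they close (so a half turn about z gives the same grasp; the last joint's range is limited). The gripper opens to 85 mm and grips with 20 to 120 N. Pads are 22 mm wide; open, the fingers measure 114 mm over their backs; the gripper's body (76 mm by 85 mm) begins 54 mm behind the grasp point. The pads swing forward as they close: fully open they stand 13 mm farther back than shut.
Start: joints at [-1.486, 0.286, 1.577, -0, 1.279, -0.15], TCP at [0.157, -0.656, 0.245] pointing down, gripper open.
Joint ranges: [-2.77, 2.77], [-0.9, 2.22], [0.21, 2.48], [-1.53, 4.67], [0.24, 2.81], [-2.84, 2.84]. Speed limits (rad/s): [2.79, 2.79, 3.14, 3.14, 3.14, 3.14].

INTERFACE

Orientations are given as a unit quaternion [x, y, z, w].
In Python, from plant import ctrl gives the robot as it stands.
- The arm moves only by the tool send_rows, never from a script. Its argument "moves" is text: rows parted by semicolons, each of 7 numbers parted by spaces: the turn, a rotation vector about the tool's x, y, z in units of 360 degrees (1.0 is 360 degrees), then the shift along the tool's x, y, z in units of 20 cm (1.0 is 20 cm), then the gripper's target within -1 to 1 (fully open at 1, half-way at 0, shut at -1). A call has 1 to 12 rows; each row is the pose to reach, as a shift and turn from the pose commanded when the call began, along the tool's axes at that moment, turning the shorter way round; what a row does not reach only later rows make up. A row lasts 1/8 s, in which the tool goes at most 62.5 mm and 10.7 degrees, less where a joint would pass 70% of its speed; a pose out of reach is approached as far as the arm can. A call with a number of a shift or a turn outside -1 to 1 is refused whole. A call with a gripper value outside its range is refused whole. The fingers move at their own pace and stop on an object; "newtons" is the grip in N (left out, the last holds). Time passes only in rows, so rows that repeat a pose let the fingers close. It gives the time, the measured TCP pose, the force, the opening and the grip force at its end, in the units of the state.
- ctrl.get_state(): the state, without advancing time (a new reading comes with each control period).
- ctrl.read_camera(name): name is "scene" or "top" or "wrist"; returns a dict with "image" (420x560x3 uint8, red, green, blue), "fovy" (degrees; the focal length in pixels is half the picture's height over the tangent of half this angle, whatever the lens; pixels are square), "cx", "cy" (the principal point, pixels), "distortion" ([k1, k2, p1, p2, k3] as OpenCV has them; the pictures are not rectified), "extrinsics" (4x4, takes a point from camera to world coordinates). Camera axes: x right, y up, looking along -z (the intrinsics and any distortion apply to the point x, -y, -z); pixel columns grow to the right and rows downward; lengths in m; the calibration is good to about 2 mm. A picture is of the moment at which its call begins. There is no depth.
- ctrl.sign_off(): hands the job in; it is judged then, once.
The state is a dict: "time": time; "qpos": joint angles; "dq": joint speeds; "joint_efforts": joint torques, N m; "eef_pos": TCP position; "tcp_rot": TCP orientation; "contact_force": force on the tool from outside, world axes, zero at the start; "wrist_torque": the same for the moment, N m; "opening": opening from 0.0 (shut) to 1.0 (fully open); "finger_force": force on a finger pad.
Only numpy, scipy, OpenCV 4.12 (cv2) and the standard library are available. Lean on these libraries where they do the work, as an engineer would, in place of code of your own. Each camera call takes 0.05 s, during which the arm holds its last target. There are 200 camera calls.

## Working session

There is one attempt and no reset: what is moved stays moved. The work goes in short steps, Python scripts to look and compute and a tool call to move; the robot and the scene stay as the last step left them, time stands still between calls to the robot, and variables do not carry over. Pictures are saved under pics/ and viewed, at most 10 in all, crops included, and the job is handed in when it is done.

Besides the shell and the picture viewer there is one more tool, called after "Request:" by a JSON object that holds its "name" and its "arguments". send_rows: Moves the arm, as the interface text tells. Its arguments: {"type":"object","properties":{"moves":{"type":"string"},"newtons":{"type":"number"}},"required":["moves"]}

```bash
ls; mkdir -p pics
python3 - <<'E'
from plant import ctrl
import cv2,numpy as np
for n in("scene","top"):
    c=ctrl.read_camera(n);cv2.imwrite(f"pics/{n}0.png",cv2.cvtColor(c["image"],cv2.COLOR_RGB2BGR))
    print(n,c["fovy"],c["cx"],c["cy"],c["distortion"]);print(np.round(c["extrinsics"],3))
s=ctrl.get_state();print(s)
E
```

```text
pics
scene 57.3388963936836 276.91850539500336 206.71116097403814 [-0.05322709  0.          0.          0.          0.        ]
[[-0.419 -0.633  0.65   1.136]
 [ 0.908 -0.288  0.305  0.334]
 [-0.006  0.718  0.696  0.661]
 [ 0.     0.     0.     1.   ]]
top 50.19138101308148 282.9696770976909 218.74667006054847 [-0.05034102  0.          0.          0.          0.        ]
[[-0.013  0.99  -0.138  0.439]
 [-1.    -0.013  0.007  0.06 ]
 [ 0.005  0.138  0.99   1.066]
 [ 0.     0.     0.     1.   ]]
{'time': 0.1, 'qpos': array([-1.48602043e+00,  2.87112204e-01,  1.57802115e+00,  1.64213001e-05,
        1.27862230e+00, -1.50046683e-01]), 'dq': array([-0.0001849 , -0.00244162, -0.00331882,  0.00130302,  0.00263374,
        0.00131255]), 'joint_efforts': array([ 3.68604069e-04, -4.07298446e+01, -2.93699080e+01, -1.37533893e-04,
        3.43114320e-03,  1.75687535e-05]), 'eef_pos': array([ 0.15700599, -0.65590595,  0.24406717]), 'tcp_rot': array([ 9.93114907e-01,  1.17139287e-01,  4.31447723e-05, -1.08066527e-03]), 'contact_force': array([-0.29609581, -0.49898109,  1.17482153]), 'wrist_torque': array([-0.00231348,  0.00712907, -0.05076425]), 'finger_force': 0.0, 'opening': 1.0002957671515489}
```

View pics/scene0.png

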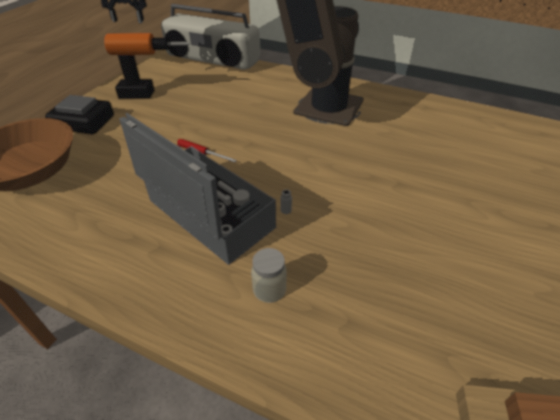

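View pics/top0.png

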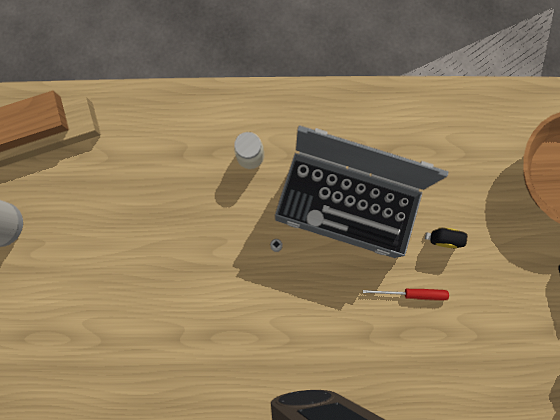

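Top view: the case's front rim runs from about (277,218) to (406,256), and the lid's top edge from (299,127) to (446,173). The socket is at (276,245), the jar at (248,148), the tape at (448,238) and the screwdriver from (363,292) to (448,295). I'll write the ray helper and zoom in once.

```bash
cat > h.py <<'E'
from plant import ctrl
import cv2,numpy as np
def rays(c,px):
    f=c["image"].shape[0]/2/np.tan(np.radians(c["fovy"]/2))
    K=np.array([[f,0,c["cx"]],[0,f,c["cy"]],[0,0,1.]])
    p=cv2.undistortPoints(np.array(px,float).reshape(-1,1,2),K,np.array(c["distortion"],float)).reshape(-1,2)
    d=np.c_[p[:,0],-p[:,1],-np.ones(len(p))]@c["extrinsics"][:3,:3].T
    return c["extrinsics"][:3,3],d
def onz(c,px,z):
    o,d=rays(c,px); z=np.broadcast_to(z,len(d))
    return o+d*((z-o[2])/d[:,2])[:,None]
def save(c,n,box=None,k=1):
    im=cv2.cvtColor(c["image"],cv2.COLOR_RGB2BGR)
    if box: im=im[box[1]:box[3],box[0]:box[2]]
    cv2.imwrite(n,cv2.resize(im,None,fx=k,fy=k,interpolation=cv2.INTER_CUBIC))
E
python3 - <<'E'
from h import *
c=ctrl.read_camera("top")
save(c,"pics/top1.png",(260,110,460,260),4)
P=onz(c,[(277,218),(406,256)],.09);print("front rim",P.round(3),np.linalg.norm(P[1]-P[0]))
P=onz(c,[(299,127),(446,173)],.25);print("lid top",P.round(3),np.linalg.norm(P[1]-P[0]))
print("socket",onz(c,[(276,245)],.06),"jar",onz(c,[(248,145)],.095),"tape",onz(c,[(448,238)],.066),"sd",onz(c,[(363,292),(448,295)],.012))
E
```

```text
front rim [[ 0.577  0.066  0.09 ]
 [ 0.49  -0.215  0.09 ]] 0.29408045673655797
lid top [[ 0.728  0.021  0.25 ]
 [ 0.636 -0.254  0.25 ]] 0.2902399834451673
socket [[0.52024431 0.06873953 0.06      ]] jar [[0.74256692 0.12865975 0.095     ]] tape [[ 0.53015792 -0.31982873  0.066     ]] sd [[ 0.4116715  -0.13218422  0.012     ]
 [ 0.40110429 -0.33218134  0.012     ]]
```

View pics/top1.png

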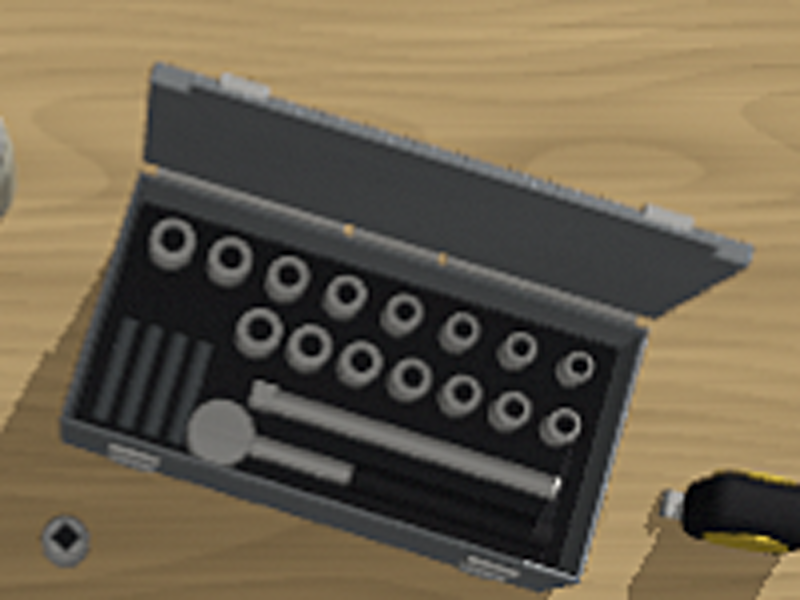

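Run:
```python
from h import *
c=ctrl.read_camera("top")
u=lambda *p:np.array(p)/4+np.array([260,110])-.375
P=onz(c,u((63,424),(579,575),(646,330),(144,172)),.09)
print(P.round(4)); print([np.linalg.norm(P[i]-P[(i+1)%4]).round(4) for i in range(4)])
e=P[0]-P[1]+P[3]-P[2]; yaw=np.arctan2(-e[0],e[1]);cen=P.mean(0);R=np.array([[np.cos(yaw),-np.sin(yaw)],[np.sin(yaw),np.cos(yaw)]])
print("yaw",yaw,np.degrees(yaw),"cen",cen)
def case(Q): return np.c_[(Q[:,:2]-cen[:2])@R,Q[:,2]]
# lid top corners at various z (panel end 153 from hinge)
for z in (.24,.243,.25,.26): print(z,case(onz(c,u((150,65),(752,250)),z)).round(4).tolist())
Q=np.r_[onz(c,[(276,245)],.06),onz(c,[(248,145)],.095),onz(c,[(448,238)],.066),onz(c,[(363,292),(448,295)],.012)]
print(case(Q).round(3))
print("tcp case",case(ctrl.get_state()["eef_pos"][None]))
c=ctrl.read_camera("scene"); save(c,"pics/s1.png",(115,105,305,265),4)
```

```text
[[ 0.5826  0.0691  0.09  ]
 [ 0.4956 -0.2119  0.09  ]
 [ 0.6315 -0.2566  0.09  ]
 [ 0.7251  0.0221  0.09  ]]
[np.float64(0.2941), np.float64(0.143), np.float64(0.2939), np.float64(0.1501)]
yaw -0.31202497731864576 -17.87771430302364 cen [ 0.60869457 -0.09432064  0.09      ]
0.24 [[0.0831, 0.1511, 0.24], [0.0813, -0.1493, 0.24]]
0.243 [[0.0821, 0.1509, 0.243], [0.0802, -0.1484, 0.243]]
0.25 [[0.0796, 0.1504, 0.25], [0.0778, -0.1464, 0.25]]
0.26 [[0.076, 0.1498, 0.26], [0.0743, -0.1434, 0.26]]
[[-0.134  0.128  0.06 ]
 [ 0.059  0.253  0.095]
 [-0.006 -0.239  0.066]
 [-0.176 -0.097  0.012]
 [-0.125 -0.29   0.012]]
tcp case [[-0.25743292 -0.6733012   0.2444362 ]]
```

View pics/s1.png

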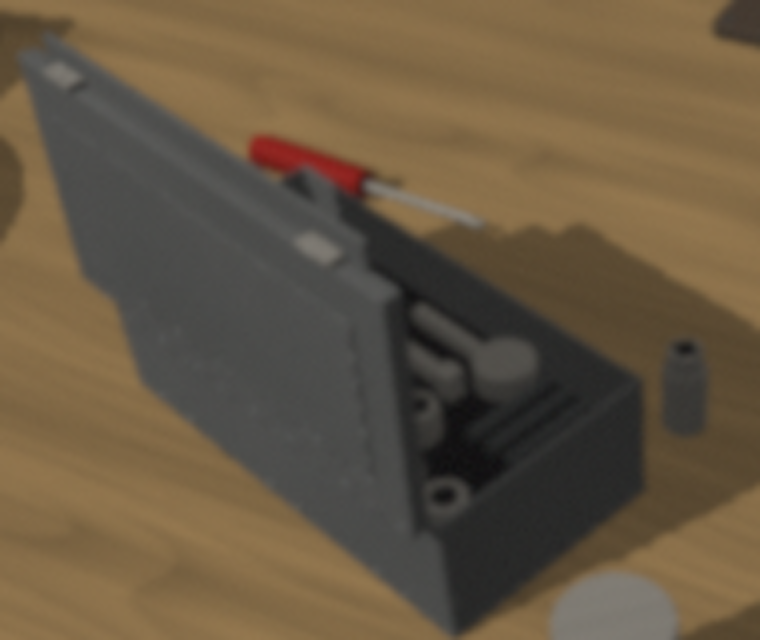

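Zoomed views: the lid stands nearly upright, with its inner face at about x=+0.078 in the case frame. The rim corners fit a 150x300 case centred at (0.609,-0.094) with yaw -17.9°. The front middle is clear between the socket (y +0.128) and the screwdriver (y<-0.097).

The plan is to tilt the tool 45° forward and half open the jaws, so they straddle the lip loosely. The upper finger tips the lid and the lower finger catches and carries it.

```bash
cat >> h.py <<'E'
from scipy.spatial.transform import Rotation as Ro
YAW=-.312; CEN=np.array([.6087,-.0943,0]); RC=Ro.from_euler("z",YAW)
def tool(a): # tool x=case y, z = forward-down, tilt a deg from down
    a=np.radians(a); s,c=np.sin(a),np.cos(a)
    return RC*Ro.from_matrix(np.array([[0,1,0],[c,0,s],[s,0,-c]]).T)
def now():
    s=ctrl.get_state(); R=Ro.from_quat(s["tcp_rot"])
    print("t",round(s["time"],2),"tcp case",RC.inv().apply(s["eef_pos"]-CEN).round(4),"F case",RC.inv().apply(s["contact_force"]).round(1),"op",round(s["opening"],2),"q",s["qpos"].round(3))
    z=RC.inv().apply(R.apply([0,0,1]));print("tilt",np.degrees(np.arctan2(z[0],-z[2])).round(1))
    return s["eef_pos"],R
def go(*ts): # targets (x,y,z case, tilt)
    p,R=now()
    for t in ts:
        d=R.inv().apply(CEN+RC.apply(t[:3])-p)/.2; w=(R.inv()*tool(t[3])).as_rotvec()/(2*np.pi)
        print(t,w.round(4),d.round(4))
E
python3 - <<'E'
from h import *
go((-.20,-.50,.36,0),(-.12,0,.38,0),(-.12,0,.38,45))
E
```

```text
t 0.25 tcp case [-0.2574 -0.6734  0.2447] F case [-0.3  1.1 -0.8] op 1.0 q [-1.486  0.287  1.577 -0.     1.279 -0.15 ]
tilt -0.0
(-0.2, -0.5, 0.36, 0) [-1.00e-04 -1.00e-04 -1.63e-01] [ 0.6959 -0.592  -0.5759]
(-0.12, 0, 0.38, 0) [-1.00e-04 -1.00e-04 -1.63e-01] [ 2.3375 -2.5196 -0.6736]
(-0.12, 0, 0.38, 45) [-0.1138  0.0638 -0.1543] [ 2.3375 -2.5196 -0.6736]
```

Request:
{"name": "send_rows", "arguments": {"moves": "0 0 -0.163 0.95 -1.0 -0.67 0;0 0 -0.163 0.95 -1.0 -0.67 0;0 0 -0.163 0.95 -1.0 -0.67 0;0 0 -0.163 0.95 -1.0 -0.67 0;0 0 -0.163 0.95 -1.0 -0.67 0;0 0 -0.163 0.95 -1.0 -0.67 0"}}

```text
time: 1.0
eef_pos: [0.2972, -0.4158, 0.3831]
tcp_rot: [0.806, 0.592, -0.0, 0.003]
contact_force: [-0.1, -0.4, -0.0]
opening: 0.498
finger_force: 0.0
```

```bash
python3 -c "
from h import *
go((-.12,0,.38,0),(-.12,0,.38,45))"
```

```text
t 1.0 tcp case [-0.1977 -0.4016  0.3831] F case [ 0.1 -0.4 -0. ] op 0.5 q [-1.149e+00 -1.590e-01  1.798e+00  1.000e-03  1.497e+00 -8.450e-01]
tilt 0.3
(-0.12, 0, 0.38, 0) [0.0008 0.0007 0.0013] [2.0048 0.4045 0.0084]
(-0.12, 0, 0.38, 45) [-0.1242  0.0002  0.0015] [2.0048 0.4045 0.0084]
```

Request:
{"name": "send_rows", "arguments": {"moves": "-0.06 0 0 1.0 0.2 0 0;-0.06 0 0 1.0 0.2 0 0;-0.06 0 0 1.0 0.2 0 0;-0.06 0 0 1.0 0.2 0 0"}}

```text
time: 1.5
eef_pos: [0.3953, -0.2366, 0.3796]
tcp_rot: [0.793, 0.58, 0.111, 0.152]
contact_force: [-0.2, -0.6, -0.1]
opening: 0.501
finger_force: 0.0
```

```bash
python3 -c "
from h import *
go((-.12,0,.38,45))"
```

```text
t 1.5 tcp case [-0.1595 -0.2009  0.3796] F case [ 0.  -0.6 -0.1] op 0.5 q [-0.863 -0.492  2.084  0.208  1.231 -0.593]
tilt 21.7
(-0.12, 0, 0.38, 45) [-0.0648 -0.0003  0.0005] [1.0037 0.1878 0.072 ]
```

Request:
{"name": "send_rows", "arguments": {"moves": "-0.065 0 0 1.0 0.19 0.07 0;-0.065 0 0 1.0 0.19 0.07 0;-0.065 0 0 1.0 0.19 0.07 0;-0.065 0 0 1.0 0.19 0.07 0;-0.065 0 0 1.0 0.19 0.07 0"}}

```text
time: 2.12
eef_pos: [0.4948, -0.0598, 0.3801]
tcp_rot: [0.746, 0.546, 0.226, 0.309]
contact_force: [-0.2, -0.4, 0.2]
opening: 0.501
finger_force: 0.0
```

```bash
cat > kin.py <<'E'
# fit planar geometry from logged (q, tcp, tilt) is done below
E
python3 -c "
from h import *
go((0.0,0,.36,45))
c=ctrl.read_camera('wrist');save(c,'pics/w1.png')
print(c['extrinsics'].round(3),c['fovy'])"
```

```text
t 2.12 tcp case [-0.119  -0.0021  0.3801] F case [-0.1 -0.4  0.2] op 0.5 q [-0.333 -0.596  2.236  0.027  0.717 -0.038]
tilt 45.0
(0.0, 0, 0.36, 45) [-0.0001 -0.0005  0.0005] [0.008  0.35   0.4917]
[[ 0.675  0.479 -0.562  0.43 ]
 [-0.213  0.855  0.473  0.035]
 [ 0.707 -0.199  0.679  0.47 ]
 [ 0.     0.     0.     1.   ]] 66.34860052107959
```

View pics/w1.png

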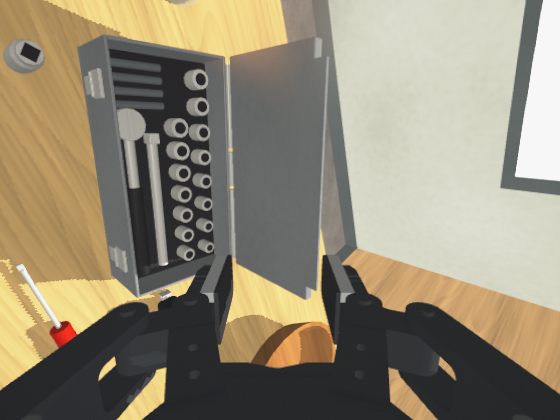

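The wrist picture shows the lid edge on, with its lip between (322,45) and (312,295), roughly upright. The case's middle front is plain. Next I fit the arm geometry from the logged poses to check that the low end pose is reachable.

```bash
cat > kin.py <<'E'
import numpy as np
from scipy.optimize import least_squares
from scipy.spatial.transform import Rotation as Ro
from h import tool,CEN,RC
Q=np.array([[-1.486,.287,1.577,0,1.279,-.15],[-1.149,-.159,1.798,.001,1.497,-.845],[-.863,-.492,2.084,.208,1.231,-.593],[-.333,-.596,2.236,.027,.717,-.038]])
X=np.array([[.157,-.6559,.2445],[.2972,-.4158,.3831],[.3953,-.2366,.3796],[.4948,-.0598,.3801]])
def fk(q,p):
    r0,dy,H,L1,L2,Lt,e=p; E=lambda a,t:Ro.from_euler(a,t)
    R=E("z",q[0]);x=R.apply([r0,dy,H]);R=R*E("y",q[1]);x=x+R.apply([0,0,L1]);R=R*E("y",q[2]);x=x+R.apply([e,0,L2])
    R=R*E("z",q[3])*E("y",q[4])*E("z",q[5]);return x+R.apply([0,0,Lt]),R
s=least_squares(lambda p:np.r_[np.concatenate([fk(q,p)[0]-x for q,x in zip(Q,X)]),1e-4*(p[[0,6]])],[0,.1,.3,.4,.4,.2,0])
P=s.x
if __name__=="__main__":
    print(P.round(3),np.abs(s.fun[:12]).max())
    C=fk(Q[3],P)[1].inv()*tool(45); print(C.as_rotvec().round(3))
    lo=np.array([-2.77,-.9,.21,-1.53,.24,-2.84]);hi=np.array([2.77,2.22,2.48,4.67,2.81,2.84])
    for t in [(-.04,0,.27,45),(-.10,0,.20,45),(-.115,0,.10,45),(-.115,0,.10,35),(-.115,0,.10,60),(-.11,0,.07,45)]:
        g=lambda q:np.r_[(fk(q,P)[0]-CEN-RC.apply(t[:3]))*10,((fk(q,P)[1]*C).inv()*tool(t[3])).as_rotvec()]
        r=least_squares(g,np.clip(Q[3],lo,hi),bounds=(lo,hi)); print(t,r.x.round(2),np.abs(r.fun).max().round(4))
E
python3 kin.py
```

```text
[-0.002  0.101  0.24   0.442  0.574  0.234  0.02 ] 0.0002377854481078745
[ 0.002 -0.003  1.574]
(-0.04, 0, 0.27, 45) [-0.32 -0.28  2.23  0.03  0.41 -0.04] 0.0
(-0.1, 0, 0.2, 45) [-0.33 -0.35  2.42  0.04  0.29 -0.05] 0.0
(-0.115, 0, 0.1, 45) [-0.41 -0.18  2.48  0.9   0.24 -0.97] 0.1192
(-0.115, 0, 0.1, 35) [-0.32 -0.15  2.42  0.04  0.26 -0.05] 0.0
(-0.115, 0, 0.1, 60) [-0.2  -0.13  2.47 -1.53  0.24  1.62] 0.2364
(-0.11, 0, 0.07, 45) [-0.44 -0.07  2.48  1.5   0.24 -1.6 ] 0.1544
```

```bash
cat > ik.py <<'E'
from kin import *
C=fk(Q[3],P)[1].inv()*tool(45)
lo=np.array([-2.77,-.9,.21,-1.53,.24,-2.84]);hi=np.array([2.77,2.22,2.48,4.67,2.81,2.84])
def ik(t,q0):
    g=lambda q:np.r_[(fk(q,P)[0]-CEN-RC.apply(t[:3]))*10,((fk(q,P)[1]*C).inv()*tool(t[3])).as_rotvec()]
    r=least_squares(g,np.clip(q0,lo+1e-3,hi-1e-3),bounds=(lo,hi)); return r.x,np.abs(r.fun).max()
def tcp(lip,a,g,m,tip): # lip edge (x,z) -> TCP so that inner face of lower finger touches it, m from its tip
    a=np.radians(a); y=np.array([np.cos(a),np.sin(a)]); z=np.array([np.sin(a),-np.cos(a)])
    return np.array(lip)+g*y+(m-tip)*z
E
python3 - <<'E'
from ik import *
for g,tip in((.0425,.001),(.021,.008)):
  for a in (35,40,45,50,55):
    for z in (.09,.07):
      x=tcp((-.091,z),a,g,.012,tip)
      q,e=ik((x[0],0,x[1],a),Q[3]); print(g,a,z,x.round(3),q.round(2),e.round(3))
E
```

```text
0.0425 35 0.09 [-0.05   0.105] [-0.32 -0.    2.27  0.03  0.26 -0.04] 0.0
0.0425 35 0.07 [-0.05   0.085] [-0.32  0.04  2.27  0.04  0.24 -0.05] 0.018
0.0425 40 0.09 [-0.051  0.109] [-0.33 -0.02  2.29  0.07  0.24 -0.08] 0.062
0.0425 40 0.07 [-0.051  0.089] [-0.33  0.02  2.28  0.09  0.24 -0.11] 0.096
0.0425 45 0.09 [-0.053  0.112] [-0.35 -0.04  2.31  0.34  0.24 -0.37] 0.13
0.0425 45 0.07 [-0.053  0.092] [-0.37  0.02  2.42  2.66  0.24 -2.7 ] 0.135
0.0425 50 0.09 [-0.055  0.115] [-0.35 -0.04  2.43  2.81  0.24 -2.84] 0.1
0.0425 50 0.07 [-0.055  0.095] [-0.35  0.01  2.42  2.81  0.24 -2.84] 0.065
0.0425 55 0.09 [-0.058  0.119] [-0.35 -0.05  2.44  2.81  0.24 -2.84] 0.04
0.0425 55 0.07 [-0.058  0.099] [-0.35 -0.01  2.43  2.81  0.24 -2.84] 0.041
0.021 35 0.09 [-0.072  0.099] [-0.32 -0.04  2.32  0.04  0.25 -0.05] 0.0
0.021 35 0.07 [-0.072  0.079] [-0.32  0.01  2.31  0.05  0.24 -0.06] 0.031
0.021 40 0.09 [-0.072  0.1  ] [-0.33 -0.05  2.33  0.08  0.24 -0.1 ] 0.075
0.021 40 0.07 [-0.072  0.08 ] [-0.33 -0.    2.32  0.13  0.24 -0.15] 0.111
0.021 45 0.09 [-0.073  0.102] [-0.41 -0.08  2.39  1.01  0.24 -1.09] 0.135
0.021 45 0.07 [-0.073  0.082] [-0.35  0.01  2.46  2.81  0.24 -2.84] 0.125
0.021 50 0.09 [-0.074  0.104] [-0.35 -0.05  2.47  2.81  0.24 -2.84] 0.08
0.021 50 0.07 [-0.074  0.084] [-0.35 -0.    2.46  2.81  0.24 -2.84] 0.043
0.021 55 0.09 [-0.076  0.105] [-0.35 -0.06  2.48  2.81  0.24 -2.84] 0.04
0.021 55 0.07 [-0.076  0.085] [-0.36 -0.01  2.47  2.81  0.28 -2.84] 0.048
```

Run:
```python
from h import *
from ik import ik,Q
go((.023,0,.300,33),(.073,0,.220,33))
for t in ((.023,0,.3,33),(.073,0,.22,33),(.02,0,.21,33),(-.05,0,.105,33),(-.052,0,.09,33),(-.10,0,.13,33)): q,e=ik(t,Q[3]);print(t,q.round(2),e.round(3))
```

```text
t 2.17 tcp case [-0.1188 -0.0034  0.3802] F case [ 0.3  0.1 -0.1] op 0.5 q [-0.335 -0.596  2.236  0.027  0.717 -0.038]
tilt 45.0
(0.023, 0, 0.3, 33) [ 0.0333 -0.0002  0.0003] [0.0156 0.218  0.7848]
(0.073, 0, 0.22, 33) [ 0.0333 -0.0002  0.0003] [0.0152 0.1121 1.2445]
(0.023, 0, 0.3, 33) [-0.32 -0.09  1.95  0.01  0.7  -0.02] 0.0
(0.073, 0, 0.22, 33) [-0.32  0.1   1.91  0.01  0.55 -0.02] 0.0
(0.02, 0, 0.21, 33) [-0.32 -0.01  2.04  0.02  0.53 -0.02] 0.0
(-0.05, 0, 0.105, 33) [-0.32  0.    2.26  0.03  0.31 -0.04] 0.0
(-0.052, 0, 0.09, 33) [-0.32  0.03  2.27  0.03  0.27 -0.04] 0.0
(-0.1, 0, 0.13, 33) [-0.32 -0.17  2.36  0.03  0.38 -0.04] 0.0
```

Request:
{"name": "send_rows", "arguments": {"moves": "0.033 0 0 0.015 0.22 0.78 1;0.033 0 0 0.015 0.22 0.78 1;0.033 0 0 0.015 0.22 0.78 1;0.033 0 0 0.015 0.22 0.78 1;0.033 0 0 0.015 0.22 0.78 1;0.033 0 0 0.015 0.22 0.78 1"}}

```text
time: 2.92
eef_pos: [0.6297, -0.1028, 0.3029]
tcp_rot: [0.775, 0.564, 0.168, 0.231]
contact_force: [-0.2, 0.1, 0.8]
opening: 0.997
finger_force: 0.0
```

```bash
python3 -c "
from h import *
go((.073,0,.22,33))
c=ctrl.read_camera('wrist');save(c,'pics/w2.png')"
```

```text
t 2.92 tcp case [ 0.0226 -0.0016  0.3029] F case [-0.3  0.1  0.8] op 1.0 q [-0.323 -0.096  1.954  0.008  0.704 -0.015]
tilt 33.3
(0.073, 0, 0.22, 33) [ 0.0007  0.0001 -0.0001] [ 0.0084 -0.0168  0.4848]
```

View pics/w2.png

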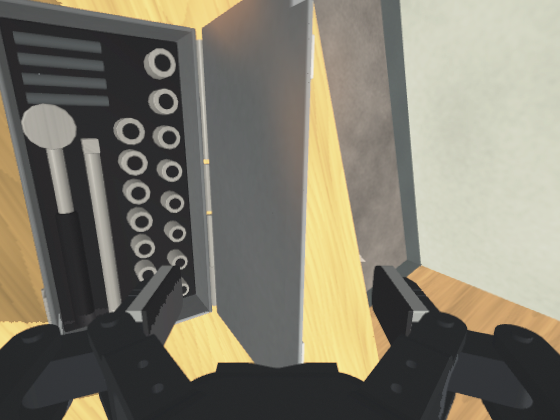

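The lid's lip, at around column 303–310, lies between the fingers, whose tips are at columns 180 and 375. I go in along the tool axis.

Request:
{"name": "send_rows", "arguments": {"moves": "0 0 0 0 -0.01 0.2 1;0 0 0 0 -0.015 0.4 1;0 0 0 0 -0.017 0.485 1;0 0 0 0 -0.017 0.485 1"}}

```text
time: 3.48
eef_pos: [0.6775, -0.1175, 0.2174]
tcp_rot: [0.775, 0.564, 0.167, 0.23]
contact_force: [-0.3, 0.4, -1.0]
opening: 0.994
finger_force: 0.0
```

```bash
python3 -c "
from h import *
go((.052,0,.22,33),(.03,0,.22,33),(.02,0,.215,33))
c=ctrl.read_camera('scene');save(c,'pics/s2.png',(100,60,320,260),3)"
```

```text
t 3.48 tcp case [ 0.0727 -0.001   0.2174] F case [-0.4  0.3 -1. ] op 0.99 q [-0.321  0.101  1.918  0.009  0.547 -0.015]
tilt 33.0
(0.052, 0, 0.22, 33) [ 0.0001 -0.      0.    ] [ 0.0049 -0.0795 -0.0672]
(0.03, 0, 0.22, 33) [ 0.0001 -0.      0.    ] [ 0.005  -0.1717 -0.1272]
(0.02, 0, 0.215, 33) [ 0.0001 -0.      0.    ] [ 0.005  -0.2272 -0.1335]
```

View pics/s2.png

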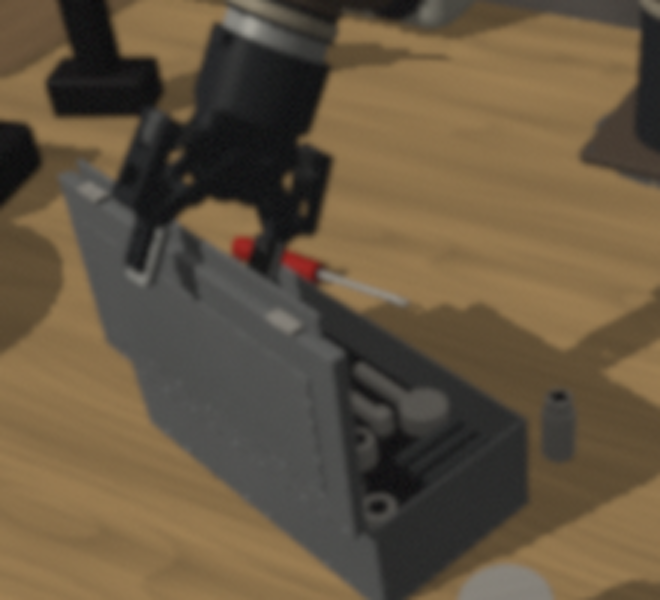

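The jaws straddle the lid: one finger is behind it at about (145,260), the other is in front, and nothing touches. Now I pull the lid forward.

Request:
{"name": "send_rows", "arguments": {"moves": "0 0 0 0.005 -0.026 -0.017 1;0 0 0 0.005 -0.052 -0.034 1;0 0 0 0.005 -0.078 -0.051 1;0 0 0 0.005 -0.104 -0.068 1;0 0 0 0.005 -0.13 -0.085 1;0 0 0 0.005 -0.156 -0.102 1;0 0 0 0.005 -0.182 -0.119 1;0 0 0 0.005 -0.208 -0.136 1"}}

```text
time: 4.53
eef_pos: [0.6305, -0.1014, 0.218]
tcp_rot: [0.775, 0.564, 0.168, 0.23]
contact_force: [1.5, -0.3, -0.6]
opening: 1.007
finger_force: 0.4
```

```bash
cat > th.py <<'E'
# lid angle from the left/right ends of the lid's top edge seen by the wrist camera is clumsy; save a top picture instead
from h import *
import sys
now(); c=ctrl.read_camera('top'); save(c,sys.argv[1],(260,110,460,260),4)
E
python3 th.py pics/t2.png; python3 -c "
from h import *
c=ctrl.read_camera('top')
f=c['image'].shape[0]/2/np.tan(np.radians(c['fovy']/2));K=np.array([[f,0,c['cx']],[0,f,c['cy']],[0,0,1.]]);E=np.linalg.inv(c['extrinsics'])
for th in (1.6,1.55,1.5,1.4,1.3,1.2,1.1,1.0):
    p=[[.078-.153*np.cos(th)+h*np.sin(th),y,.09+.153*np.sin(th)+h*np.cos(th)] for y in(.15,-.15) for h in (0,.012)]
    w=CEN+RC.apply(p);q=w@E[:3,:3].T+E[:3,3];q=q*[1,-1,-1]
    u=cv2.projectPoints(q,np.zeros(3),np.zeros(3),K,np.array(c['distortion']))[0].reshape(-1,2);print(th,((u-[260,110])*4).round(0).tolist())"
```

```text
t 4.53 tcp case [ 0.0229 -0.      0.218 ] F case [ 1.5  0.2 -0.6] op 1.01 q [-0.32  -0.01   2.032  0.008  0.542 -0.014]
tilt 33.1
1.6 [[151.0, 63.0], [158.0, 41.0], [755.0, 245.0], [760.0, 222.0]]
1.55 [[146.0, 78.0], [153.0, 55.0], [751.0, 260.0], [757.0, 236.0]]
1.5 [[141.0, 93.0], [149.0, 69.0], [747.0, 275.0], [753.0, 251.0]]
1.4 [[132.0, 123.0], [139.0, 99.0], [738.0, 306.0], [745.0, 282.0]]
1.3 [[123.0, 154.0], [130.0, 130.0], [728.0, 337.0], [736.0, 313.0]]
1.2 [[114.0, 185.0], [121.0, 161.0], [717.0, 368.0], [726.0, 344.0]]
1.1 [[105.0, 216.0], [112.0, 192.0], [705.0, 397.0], [714.0, 374.0]]
1.0 [[97.0, 245.0], [103.0, 222.0], [693.0, 426.0], [703.0, 404.0]]
```

View pics/t2.png

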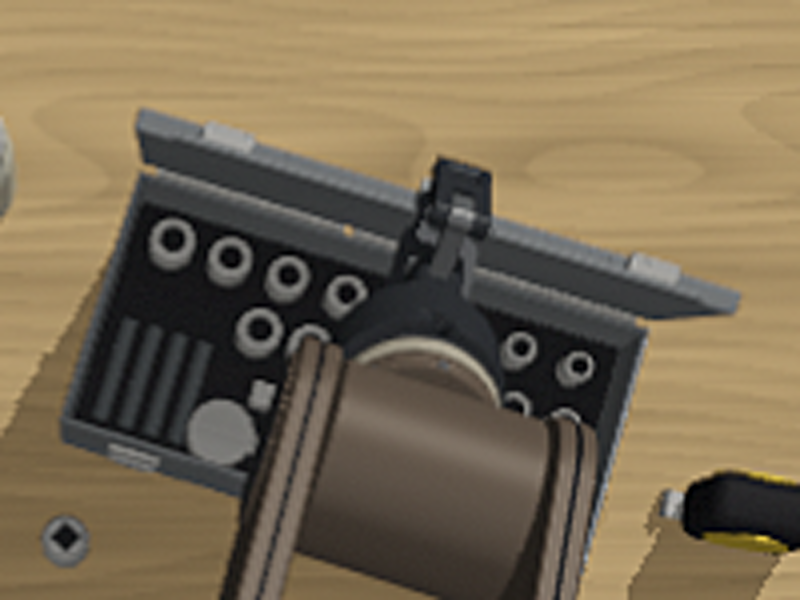

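Lid's top corners are at (140,110) and (740,298), which puts it at about 1.36 rad; the contact force is only 1.5 N. I pull another 25 mm past the balance point, then bring the lower finger up to meet the lid.

Request:
{"name": "send_rows", "arguments": {"moves": "0 0 0 0 -0.021 -0.014 1;0 0 0 0 -0.042 -0.027 1;0 0 0 0 -0.063 -0.041 1;0 0 0 0 -0.084 -0.054 1;0 0 0 0 -0.105 -0.068 1;0 0 0 0 -0.06 -0.07 1;0 0 0 0 0 -0.075 1;0 0 0 0 0.06 -0.08 1;0 0 0 0 0.11 -0.085 1;0 0 0 0 0.15 -0.085 1"}}

```text
time: 5.88
eef_pos: [0.6468, -0.1066, 0.2494]
tcp_rot: [0.775, 0.564, 0.168, 0.231]
contact_force: [-0.8, 0.0, -0.1]
opening: 0.996
finger_force: 0.0
```

```bash
python3 th.py pics/t3.png
```

```text
t 5.88 tcp case [ 0.04   -0.      0.2494] F case [-0.8 -0.2 -0.1] op 1.0 q [-0.319 -0.006  1.967  0.007  0.602 -0.012]
tilt 33.1
```

View pics/t3.png

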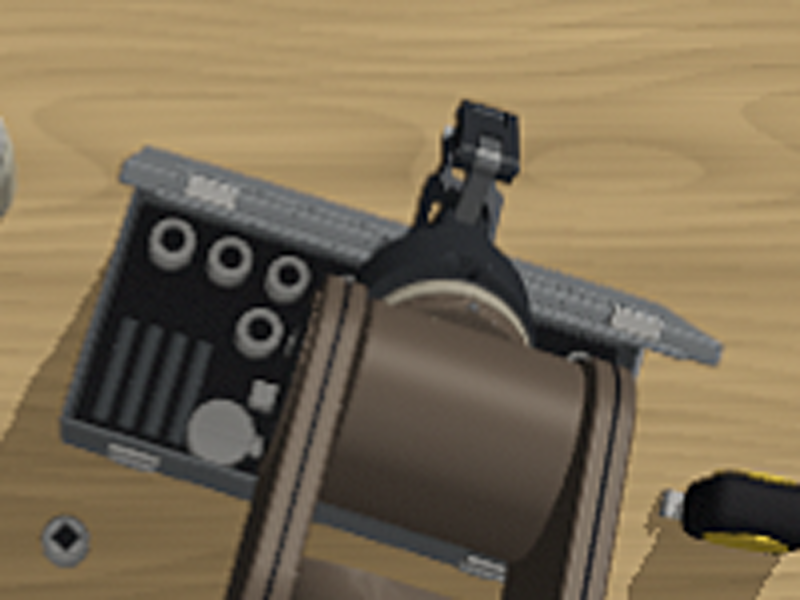

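The lid's front corner is now near (722,348), about 1.19 rad, and it is falling with the lower finger waiting just beneath. I hold here.

Request:
{"name": "send_rows", "arguments": {"moves": "0 0 0 0 0 0 1;0 0 0 0 0 0 1;0 0 0 0 0 0 1;0 0 0 0 0 0 1;0 0 0 0 0 0 1;0 0 0 0 0 0 1"}}

```text
time: 6.68
eef_pos: [0.646, -0.1063, 0.2487]
tcp_rot: [0.775, 0.564, 0.168, 0.23]
contact_force: [-0.5, -0.7, -0.5]
opening: 1.003
finger_force: 0.0
```

```bash
python3 -c "from h import *
now();print(ctrl.get_state()['finger_force'])"
```

```text
t 6.67 tcp case [0.0392 0.     0.2487] F case [-0.2 -0.8 -0.5] op 1.0 q [-0.319 -0.007  1.97   0.007  0.601 -0.012]
tilt 33.1
0.0
```

```bash
cat > th.py <<'E'
from h import *
def theta():
    c=ctrl.read_camera("top"); hsv=cv2.cvtColor(c["image"],cv2.COLOR_RGB2HSV)
    f=c['image'].shape[0]/2/np.tan(np.radians(c['fovy']/2));K=np.array([[f,0,c['cx']],[0,f,c['cy']],[0,0,1.]]);E=np.linalg.inv(c['extrinsics'])
    T=np.arange(.0,1.6,.02);out=[]
    for col in (424,426,428):
        s=hsv[160:222,col,1].astype(int); r=np.where(s<70)[0]
        if len(r)==0: out.append(None); continue
        row=160+r.max()+.5; pr=[]
        for th in T:
            w=CEN+RC.apply([[.078-.153*np.cos(th),y,.09+.153*np.sin(th)] for y in(.15,-.15)]);q=(w@E[:3,:3].T+E[:3,3])*[1,-1,-1]
            a,b=cv2.projectPoints(q,np.zeros(3),np.zeros(3),K,np.array(c['distortion']))[0].reshape(-1,2)
            pr.append(a[1]+(b[1]-a[1])*(col-a[0])/(b[0]-a[0]))
        out.append((row,len(r),round(float(np.interp(-row,-np.array(pr),T)) if pr[0]<pr[-1] else float(np.interp(row,pr[::-1],T[::-1])),3)))
    return out
if __name__=="__main__":
    p,R=now(); print("ff",ctrl.get_state()["finger_force"],theta())
E
python3 th.py
```

```text
t 6.67 tcp case [0.0392 0.     0.2487] F case [-0.2 -0.8 -0.5] op 1.0 q [-0.319 -0.007  1.97   0.007  0.601 -0.012]
tilt 33.1
ff 0.0 [(np.float64(208.5), 23, 1.065), (np.float64(208.5), 21, 1.072), (np.float64(207.5), 17, 1.092)]
```

Request:
{"name": "send_rows", "arguments": {"moves": "0 0 0 0 0 0 1;0 0 0 0 0 0 1;0 0 0 0 0 0 1"}}

```text
time: 7.1
eef_pos: [0.6458, -0.1063, 0.2485]
tcp_rot: [0.775, 0.564, 0.168, 0.23]
contact_force: [-1.1, 0.3, 0.1]
opening: 0.999
finger_force: 0.4
```

```bash
python3 th.py
```

```text
t 7.1 tcp case [0.039  0.     0.2485] F case [-1.1 -0.   0.1] op 1.0 q [-0.319 -0.007  1.97   0.007  0.602 -0.012]
tilt 33.1
ff 0.404232381406473 [(np.float64(209.5), 24, 1.052), (np.float64(210.5), 23, 1.048), (np.float64(208.5), 18, 1.08)]
```

The lid is caught: it rests on the lower finger at about 1.05 rad. The contact geometry agrees with the model to about 1 mm. Now I compute the lowering arc.

```bash
cat > arc.py <<'E'
from h import *
from ik import tcp
import sys
def arc(ths,m=.014,a=33):
    p,R=now()
    for th in ths:
        x=tcp((.078-.169*np.cos(th),.09+.169*np.sin(th)),a,.0425,m,.001)
        d=R.inv().apply(CEN+RC.apply([x[0],0,x[1]])-p)/.2
        print(round(th,3),x.round(4),d.round(3))
E
python3 -c "
from arc import *
arc(np.linspace(1.02,.60,12))"
```

```text
t 7.15 tcp case [0.039  0.     0.2485] F case [-1.9  0.2  1. ] op 1.0 q [-0.319 -0.007  1.97   0.007  0.602 -0.012]
tilt 33.1
1.02 [0.0323 0.2463] [-0.    -0.035 -0.009]
0.982 [0.0268 0.2428] [-0.    -0.067 -0.009]
0.944 [0.0215 0.2391] [-0.    -0.099 -0.008]
0.905 [0.0164 0.2352] [-0.    -0.131 -0.006]
0.867 [0.0114 0.2311] [-0.    -0.163 -0.002]
0.829 [0.0066 0.2269] [-0.    -0.195  0.002]
0.791 [0.0019 0.2224] [-0.    -0.227  0.008]
0.753 [-0.0026  0.2178] [-0.    -0.258  0.015]
0.715 [-0.0069  0.213 ] [-0.    -0.29   0.023]
0.676 [-0.0111  0.208 ] [-0.    -0.32   0.033]
0.638 [-0.015   0.2029] [-0.    -0.351  0.044]
0.6 [-0.0188  0.1977] [-0.    -0.381  0.055]
```

Request:
{"name": "send_rows", "arguments": {"moves": "0 0 0 0 -0.03 -0.009 1;0 0 0 0 -0.06 -0.009 1;0 0 0 0 -0.09 -0.008 1;0 0 0 0 -0.12 -0.006 1;0 0 0 0 -0.15 -0.003 1;0 0 0 0 -0.18 0 1;0 0 0 0 -0.21 0.005 1;0 0 0 0 -0.24 0.011 1;0 0 0 0 -0.27 0.018 1;0 0 0 0 -0.3 0.027 1;0 0 0 0 -0.33 0.036 1;0 0 0 0 -0.36 0.047 1"}}

```text
time: 8.65
eef_pos: [0.5932, -0.0892, 0.2011]
tcp_rot: [0.775, 0.564, 0.168, 0.23]
contact_force: [-1.1, 0.8, 0.3]
opening: 0.999
finger_force: 0.4
```

```bash
python3 th.py; python3 -c "
from arc import *
arc(np.linspace(.6,.24,12))"
```

```text
t 8.65 tcp case [-0.0163  0.      0.2011] F case [-1.3  0.5  0.3] op 1.0 q [-0.32  -0.079  2.132  0.009  0.511 -0.015]
tilt 33.1
ff 0.40871174773201346 [(np.float64(215.5), 28, 0.977), None, None]
t 8.7 tcp case [-1.730e-02  1.000e-04  1.998e-01] F case [-0.6  0.7 -2. ] op 1.0 q [-0.32  -0.079  2.134  0.009  0.511 -0.015]
tilt 33.0
0.6 [-0.0188  0.1977] [-0.    -0.012  0.005]
0.567 [-0.0218  0.1931] [-0.    -0.037  0.016]
0.535 [-0.0247  0.1883] [-0.    -0.062  0.028]
0.502 [-0.0274  0.1835] [-0.    -0.087  0.041]
0.469 [-0.03    0.1786] [-0.    -0.111  0.054]
0.436 [-0.0324  0.1737] [-0.    -0.135  0.068]
0.404 [-0.0347  0.1686] [-0.    -0.158  0.083]
0.371 [-0.0368  0.1635] [-0.    -0.181  0.099]
0.338 [-0.0387  0.1583] [-0.    -0.203  0.116]
0.305 [-0.0405  0.1531] [-0.    -0.224  0.133]
0.273 [-0.042   0.1478] [-0.    -0.246  0.151]
0.24 [-0.0434  0.1424] [-0.    -0.266  0.17 ]
```

```bash
python3 -c "
from h import *
c=ctrl.read_camera('top');h=cv2.cvtColor(c['image'],cv2.COLOR_RGB2HSV)
for col in (300,):
  print(h[144:240:2,col,2].tolist());print(h[144:240:2,col,1].tolist())
f=210/np.tan(np.radians(c['fovy']/2));K=np.array([[f,0,c['cx']],[0,f,c['cy']],[0,0,1.]]);E=np.linalg.inv(c['extrinsics'])
for th in (.8,.7,.65,.6,.55,.5):
  for r in (.153,.169):
    w=CEN+RC.apply([[.078-r*np.cos(th),y,.09+r*np.sin(th)] for y in(.13,-.13)]);q=(w@E[:3,:3].T+E[:3,3])*[1,-1,-1]
    a,b=cv2.projectPoints(q,np.zeros(3),np.zeros(3),K,np.array(c['distortion']))[0].reshape(-1,2);print(th,r,round(a[1]+(b[1]-a[1])*(300-a[0])/(b[0]-a[0]),1),end=' ; ')"
```

```text
[177, 177, 173, 126, 121, 120, 118, 119, 119, 118, 121, 100, 123, 122, 125, 125, 125, 125, 126, 123, 127, 130, 116, 122, 120, 122, 132, 137, 103, 63, 124, 96, 56, 62, 56, 44, 34, 21, 19, 86, 65, 55, 85, 117, 123, 118, 119, 119]
[101, 98, 109, 16, 11, 6, 6, 6, 9, 6, 8, 8, 6, 6, 8, 8, 4, 8, 8, 6, 8, 8, 9, 8, 6, 10, 4, 9, 10, 8, 8, 8, 18, 21, 18, 17, 23, 36, 27, 9, 8, 14, 66, 111, 108, 108, 109, 109]
0.8 0.153 190.8 ; 0.8 0.169 195.5 ; 0.7 0.153 197.4 ; 0.7 0.169 202.7 ; 0.65 0.153 200.4 ; 0.65 0.169 206.1 ; 0.6 0.153 203.3 ; 0.6 0.169 209.3 ; 0.55 0.153 206.0 ; 0.55 0.169 212.3 ; 0.5 0.153 208.5 ; 0.5 0.169 215.0 ;
```

The lip edge is at row ~207, so θ ≈ 0.63; the lid is following the finger.

Request:
{"name": "send_rows", "arguments": {"moves": "0 0 0 0 -0.02 0.008 1;0 0 0 0 -0.042 0.019 1;0 0 0 0 -0.065 0.03 1;0 0 0 0 -0.088 0.042 1;0 0 0 0 -0.111 0.054 1;0 0 0 0 -0.135 0.068 1;0 0 0 0 -0.158 0.083 1;0 0 0 0 -0.181 0.099 1;0 0 0 0 -0.203 0.116 1;0 0 0 0 -0.225 0.133 1;0 0 0 0 -0.246 0.151 1;0 0 0 0 -0.266 0.17 1"}}

```text
time: 10.25
eef_pos: [0.5677, -0.081, 0.1426]
tcp_rot: [0.775, 0.565, 0.167, 0.229]
contact_force: [-6.2, 1.7, 0.8]
opening: 0.999
finger_force: 2.4
```

```bash
cat > lip.py <<'E'
from h import *
c=ctrl.read_camera('top');h=cv2.cvtColor(c['image'],cv2.COLOR_RGB2HSV)
f=210/np.tan(np.radians(c['fovy']/2));K=np.array([[f,0,c['cx']],[0,f,c['cy']],[0,0,1.]]);E=np.linalg.inv(c['extrinsics'])
print(h[200:240,300,2].tolist(),h[216:240,300,1].tolist())
for th in (.4,.3,.25,.2,.1,.05,0):
    w=CEN+RC.apply([[.078-.169*np.cos(th),y,.09+.169*np.sin(th)] for y in(.13,-.13)]);q=(w@E[:3,:3].T+E[:3,3])*[1,-1,-1]
    a,b=cv2.projectPoints(q,np.zeros(3),np.zeros(3),K,np.array(c['distortion']))[0].reshape(-1,2);print(th,round(a[1]+(b[1]-a[1])*(300-a[0])/(b[0]-a[0]),1),end=' ; ')
E
python3 lip.py;python3 -c "
from arc import *
print(ctrl.get_state()['finger_force'])
arc(np.linspace(.22,0.0,12));arc([-.03,-.06])"
```

```text
[133, 131, 141, 92, 119, 129, 128, 127, 126, 128, 128, 127, 128, 127, 125, 151, 182, 127, 72, 117, 134, 132, 129, 131, 106, 64, 50, 54, 82, 113, 114, 116, 119, 116, 113, 118, 116, 115, 115, 111] [10, 10, 11, 7, 8, 8, 6, 6, 7, 16, 20, 38, 62, 108, 110, 108, 107, 112, 111, 106, 110, 109, 109, 110]
0.4 219.9 ; 0.3 223.9 ; 0.25 225.6 ; 0.2 227.1 ; 0.1 229.3 ; 0.05 230.1 ; 0 230.7 ; 1.6010638140141964
t 10.3 tcp case [-4.350e-02  1.000e-04  1.417e-01] F case [-2.9  1.  -2.6] op 1.0 q [-0.321 -0.051  2.228  0.013  0.39  -0.019]
tilt 32.9
0.22 [-0.0442  0.1391] [-0.    -0.01   0.009]
0.2 [-0.0449  0.1358] [-0.    -0.022  0.021]
0.18 [-0.0455  0.1325] [-0.    -0.034  0.033]
0.16 [-0.0461  0.1292] [-0.    -0.045  0.046]
0.14 [-0.0466  0.1258] [-0.    -0.056  0.058]
0.12 [-0.0471  0.1225] [-0.    -0.067  0.071]
0.1 [-0.0474  0.1191] [-0.    -0.078  0.084]
0.08 [-0.0477  0.1158] [-0.    -0.089  0.098]
0.06 [-0.048   0.1124] [-0.    -0.099  0.111]
0.04 [-0.0481  0.109 ] [-0.    -0.109  0.125]
0.02 [-0.0482  0.1056] [-0.    -0.118  0.139]
0.0 [-0.0483  0.1022] [-0.    -0.127  0.153]
t 10.3 tcp case [-4.350e-02  1.000e-04  1.417e-01] F case [-2.9  1.  -2.6] op 1.0 q [-0.321 -0.051  2.228  0.013  0.39  -0.019]
tilt 32.9
-0.03 [-0.0482  0.0972] [-0.    -0.141  0.174]
-0.06 [-0.048   0.0921] [-0.    -0.154  0.196]
```

Request:
{"name": "send_rows", "arguments": {"moves": "0 0 0 0 -0.01 0.009 1;0 0 0 0 -0.022 0.021 1;0 0 0 0 -0.034 0.033 1;0 0 0 0 -0.045 0.046 1;0 0 0 0 -0.056 0.058 1;0 0 0 0 -0.067 0.071 1;0 0 0 0 -0.078 0.084 1;0 0 0 0 -0.089 0.098 1;0 0 0 0 -0.094 0.105 1;0 0 0 0 -0.099 0.111 1"}}

```text
time: 11.55
eef_pos: [0.5629, -0.0794, 0.1125]
tcp_rot: [0.775, 0.565, 0.166, 0.228]
contact_force: [-6.2, 2.4, -1.3]
opening: 1.0
finger_force: 2.9
```

```bash
python3 lip.py;python3 -c "
from arc import *
print(ctrl.get_state()['finger_force'])
arc(np.linspace(.05,-.06,12))"
```

```text
[118, 118, 117, 118, 118, 116, 116, 126, 86, 105, 114, 115, 115, 115, 116, 116, 116, 115, 115, 120, 94, 54, 65, 70, 66, 110, 116, 116, 125, 92, 107, 117, 119, 115, 114, 117, 116, 114, 116, 111] [7, 7, 7, 6, 14, 19, 16, 15, 12, 9, 7, 11, 16, 33, 117, 113, 107, 109, 110, 109, 110, 110, 108, 108]
0.4 219.9 ; 0.3 223.9 ; 0.25 225.6 ; 0.2 227.1 ; 0.1 229.3 ; 0.05 230.1 ; 0 230.7 ; 2.8659024462103844
t 11.6 tcp case [-4.820e-02  1.000e-04  1.124e-01] F case [-6.5  1.8 -1.5] op 1.0 q [-0.321 -0.007  2.251  0.016  0.324 -0.022]
tilt 32.8
0.05 [-0.0481  0.1107] [-0.    -0.004  0.008]
0.04 [-0.0481  0.109 ] [-0.    -0.009  0.014]
0.03 [-0.0482  0.1073] [-0.    -0.014  0.021]
0.02 [-0.0482  0.1056] [-0.    -0.018  0.028]
0.01 [-0.0483  0.1039] [-0.    -0.023  0.035]
0.0 [-0.0483  0.1022] [-0.    -0.028  0.042]
-0.01 [-0.0483  0.1006] [-0.    -0.032  0.05 ]
-0.02 [-0.0482  0.0989] [-0.    -0.037  0.057]
-0.03 [-0.0482  0.0972] [-0.    -0.041  0.064]
-0.04 [-0.0481  0.0955] [-0.    -0.045  0.071]
-0.05 [-0.0481  0.0938] [-0.    -0.05   0.079]
-0.06 [-0.048   0.0921] [-0.    -0.054  0.086]
```

Request:
{"name": "send_rows", "arguments": {"moves": "0 0 0 0 -0.004 0.007 1;0 0 0 0 -0.008 0.012 1;0 0 0 0 -0.012 0.018 1;0 0 0 0 -0.016 0.024 1;0 0 0 0 -0.02 0.03 1;0 0 0 0 -0.024 0.036 1;0 0 0 0 -0.028 0.042 1;0 0 0 0 -0.032 0.049 1;0 0 0 0 -0.036 0.055 1;0 0 0 0 -0.04 0.061 1"}}

```text
time: 12.85
eef_pos: [0.563, -0.0794, 0.0983]
tcp_rot: [0.775, 0.565, 0.167, 0.229]
contact_force: [-6.0, 1.7, 1.2]
opening: 1.0
finger_force: 2.6
```

```bash
python3 lip.py;python3 -c "
from arc import *
print(ctrl.get_state()['finger_force'])
arc([-.04,-.06])"
```

```text
[115, 115, 116, 116, 115, 115, 116, 116, 117, 98, 93, 109, 114, 114, 114, 114, 114, 115, 113, 114, 116, 116, 73, 67, 76, 76, 69, 109, 117, 125, 87, 111, 121, 116, 113, 118, 117, 113, 116, 111] [4, 9, 9, 9, 7, 9, 10, 11, 10, 13, 11, 9, 11, 12, 3, 108, 112, 110, 113, 110, 111, 113, 110, 110]
0.4 219.9 ; 0.3 223.9 ; 0.25 225.6 ; 0.2 227.1 ; 0.1 229.3 ; 0.05 230.1 ; 0 230.7 ; 2.794738970696926
t 12.9 tcp case [-0.048   0.0001  0.0982] F case [-6.7 -0.  -0.5] op 1.0 q [-0.321  0.022  2.256  0.017  0.291 -0.024]
tilt 32.9
-0.04 [-0.0481  0.0955] [-0.    -0.008  0.011]
-0.06 [-0.048   0.0921] [-0.    -0.016  0.026]
```

The lip row (~230.5) matches a shut lid, and the vertical load has gone. I ease the finger away slowly along its face normal.

Request:
{"name": "send_rows", "arguments": {"moves": "0 0 0 0 -0.005 0 1;0 0 0 0 -0.01 0 1;0 0 0 0 -0.015 0 1;0 0 0 0 -0.02 0 1;0 0 0 0 -0.025 0 1;0 0 0 0 -0.03 0 1;0 0 0 0 -0.035 0 1;0 0 0 0 -0.04 0 1"}}

```text
time: 13.9
eef_pos: [0.5582, -0.078, 0.0957]
tcp_rot: [0.775, 0.564, 0.168, 0.231]
contact_force: [-0.9, 0.8, 0.0]
opening: 1.002
finger_force: 0.0
```

```bash
python3 lip.py;python3 -c "
from h import *
print(ctrl.get_state()['finger_force'])
go((-.085,0,.0955,33),(-.11,0,.14,33))"
```

```text
[116, 115, 116, 115, 116, 115, 117, 116, 116, 97, 93, 110, 115, 114, 113, 113, 114, 114, 113, 113, 115, 117, 72, 67, 75, 74, 70, 109, 116, 125, 88, 111, 121, 116, 113, 118, 116, 114, 116, 111] [7, 7, 9, 7, 9, 9, 14, 11, 7, 10, 11, 7, 9, 14, 6, 108, 112, 110, 111, 108, 112, 110, 110, 108]
0.4 219.9 ; 0.3 223.9 ; 0.25 225.6 ; 0.2 227.1 ; 0.1 229.3 ; 0.05 230.1 ; 0 230.7 ; 0.0
t 13.95 tcp case [-0.0533 -0.      0.0955] F case [ 0.1  0.6 -1.2] op 1.0 q [-0.321  0.015  2.271  0.018  0.278 -0.025]
tilt 33.1
(-0.085, 0, 0.0955, 33) [ 0.0003 -0.      0.    ] [ 1.000e-04 -1.326e-01 -8.670e-02]
(-0.11, 0, 0.14, 33) [ 0.0003 -0.      0.    ] [ 1.000e-04 -1.158e-01 -3.414e-01]
```

Request:
{"name": "send_rows", "arguments": {"moves": "0 0 0 0 -0.05 -0.03 1;0 0 0 0 -0.1 -0.06 1;0 0 0 0 -0.13 -0.09 1;0 0 0 0 -0.13 -0.2 1;0 0 0 0 -0.1 -0.4 1;0 0 0 0 0 -0.65 1;0 0 0 0 0.1 -0.9 1;0 0 0 0 0.1 -0.9 1;0 0 0 0 0.1 -0.9 1"}}

```text
time: 15.08
eef_pos: [0.4798, -0.0527, 0.2568]
tcp_rot: [0.775, 0.564, 0.168, 0.23]
contact_force: [0.3, -0.9, -0.2]
opening: 1.001
finger_force: 0.0
```

```bash
python3 lip.py;python3 -c "
from h import *
now()
c=ctrl.read_camera('scene');save(c,'pics/end.png',(60,60,340,270),2.5)"
```

```text
[115, 113, 114, 114, 115, 114, 114, 114, 115, 97, 90, 109, 112, 112, 112, 112, 114, 114, 112, 112, 114, 116, 71, 68, 74, 74, 67, 108, 115, 123, 86, 110, 118, 115, 114, 116, 113, 113, 114, 111] [7, 9, 9, 9, 9, 11, 11, 11, 10, 10, 15, 7, 9, 17, 3, 107, 115, 109, 110, 108, 113, 113, 110, 110]
0.4 219.9 ; 0.3 223.9 ; 0.25 225.6 ; 0.2 227.1 ; 0.1 229.3 ; 0.05 230.1 ; 0 230.7 ; t 15.12 tcp case [-0.1357 -0.      0.2555] F case [0.5 0.4 0.1] op 1.0 q [-0.323 -0.467  2.327  0.01   0.706 -0.017]
tilt 33.0
```

View pics/end.png

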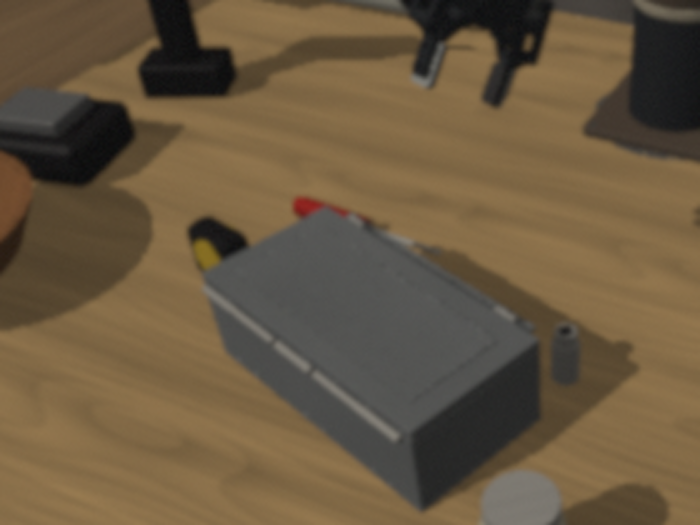

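The lid lies flat and shut on the case, centred around (370,310) in the picture. The socket, screwdriver, tape and jar are undisturbed and the hand is clear, so I hand the job in.

```bash
python3 -c "
from plant import ctrl
print(ctrl.sign_off())"
```

```text
the job is handed in; nothing more can be done
None
```

I tipped the lid past its balance point, caught it from beneath on the lower finger and lowered it fully shut without a slam; the last pictures show the hand clear and the things around the case not visibly moved, and the job is handed in.

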